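# Set the run time and the speed of an orbital shaker

### The arm

A 6-joint arm with a two-finger parallel gripper is mounted at the origin on the work surface. World frame = base frame: x ahead of the robot, y to its left, z up, the work surface at z = 0. Lengths are in mm, angles in rad, forces in N, time in s.
With the tool pointing down it reaches from about 350 to 775 mm from the base axis. Payload 7.3 kg.
Tool frame: the origin (TCP) lies at the very end of the fingers, on their centre line; the grasp point (between the pads) lies 19 mm behind it; z points along the fingers, y is the line along which they close (so a half turn about z gives the same grasp; the last joint's range is limited). The gripper opens to 92 mm and grips with 3 to 60 N. Pads are 19 mm wide; open, the fingers measure 130 mm over their backs; the gripper's body (75 mm by 190 mm) begins 47 mm behind the grasp point.
Start: joints at [0.99, 0.342, 1.524, -0, 1.275, -0.146], TCP at [221.134, 476.177, 226.741] pointing down, gripper open.
Joint ranges: [-2.53, 2.53], [-0.77, 2.02], [0.04, 2.7], [-1, 4.14], [0.28, 2.66], [-3.11, 3.11]. Speed limits (rad/s): [2.57, 2.57, 3.14, 3.14, 3.14, 3.14].

### API

Orientations are given as [roll, pitch, yaw] about the fixed x, y, z axes, in that order (R = Rz(yaw) Ry(pitch) Rx(roll)).
In Python, from plant import * gives the robot as it stands.
- The arm moves only by the tool arm_command, never from a script. Its arguments are lists of equal length, an entry for each row: "gripper": the finger opening in mm, from 0 to 91.8; "dp": the shift along the tool's x, y, z in units of 25 mm (1.0 is 25 mm), a list of three; "twist": the turn about the tool's z in units of 5 degrees (1.0 is 5 degrees). A call has exactly 5 rows; each row shifts and turns the commanded pose from where the row before left it, along the tool's axes as they then stand; what a row does not reach is not made up. A row lasts 1/8 s, in which the tool goes at most 62.5 mm and 10.7 degrees, less where a joint would pass 70% of its speed; a pose out of reach is approached as far as the arm can. A call is refused whole if a number of a shift passes 1 or a number of a turn 1, either way. A call with a gripper value outside its range is refused whole. The fingers move at their own pace and stop on an object; the grip force is fixed at half the most. Time passes only in rows, so rows that do not move let the fingers close, or fill a call up. It gives the time, the measured TCP pose, the force, the opening and the grip force at its end, in the units of the state.
- get_obs(): the state, without advancing time (a new reading comes with each control period).
- capture(name): name is "scene" or "top" or "wrist"; returns the picture (480x640x3 uint8, red, green, blue); there is no depth.
- get_calibration(name): a dict with "mtx" (3x3 intrinsics, pixels), "dist_coeffs" ([k1, k2, p1, p2, k3] as OpenCV has them; the pictures are not rectified), "position" and "attitude" of the camera in the world; the wrist camera has in their place "mount" (4x4, takes a point from camera to tool coordinates, whose origin is the TCP and whose axes are the flange's). Camera axes: x right, y down, z forward; pixel columns grow to the right and rows downward; lengths in mm; the calibration is good to about 2 mm. A picture is of the moment at which its call begins: read the wrist's pose just before it. get_calibration takes no time and is no camera call.
- close_job(): hands the job in; it is judged then, once.
The state is a dict: "time": time; "joint_positions": joint angles; "dq": joint speeds; "tau": joint torques, N m; "tool_pos": TCP position; "tcp_rot": TCP orientation; "contact_force": force on the tool from outside, world axes, zero at the start; "moment": the same for the moment, N m; "grip_width": finger opening in mm; "finger_force": force on a finger pad.
Only numpy, scipy, OpenCV 4.12 (cv2) and the standard library are available. Lean on these libraries where they do the work, as an engineer would, in place of code of your own. Each camera call takes 0.05 s, during which the arm holds its last target. There are 200 camera calls.

### The job

Set the culture shaker for its next run with a fingertip on the pointers of its two click-stop selectors: first turn the run-time selector (left) down to step 2, and only then bring the speed selector (right) up to step 5, never running past 5, for the culture would splash. Steps are counted in clicks clockwise from the thick off mark. Push gently, pinch nothing, and leave the bottle, beaker, dispenser and tube block where they stand.

Things in the scene. Friction and masses are not known exactly. Their poses are not given: they have to be found in the camera images.
- shaker: Orbital shaker, fixed, white, 330 mm deep (its x, to the back) x 240 mm wide (y, to the left seen from its panel side). Origin under its centre at bench level. In front (x -165 to -45 mm) a control panel rises at 15 degrees, from 55 to 87 mm high; behind it a platform (x -40 to 160, y +-105, top at 111 mm) with two clamp bars along y at x 16 and 104 mm, tops at 141 mm.
- timer_axis (a point): Where the axis of the left selector (run time) meets the panel surface: 105 mm in front of the shaker's origin, 60 mm to its left. Frame fixed to the panel: z square out of the panel, x uphill (away from the user), y to the left. Around each knob nine black marks: a thick long one for off, then eight thin ticks, steps 1 to 8, clockwise.
- timer (a joint): Turn of the run-time selector (rad), growing clockwise seen from above. Click stops every 30 degrees: step k = 0.5236 k, off = 0, end stop 8. At step k the pointer lies 120 - 30 k degrees anticlockwise of uphill. A sprung ball draws it to the nearest stop; 2 to 3 N at the pointer takes it over the crest half way, then it snaps on to the next stop. Starts at step 4, 5 or 6.
- timer_tip (a point): Tip of the run-time pointer at its top edge, 29 mm from the axis, 22 mm above the panel; turns with the knob. Black knob, white line on the pointer: a skirt disc 42 mm across and 7 mm high; on it a bar 14 mm wide, narrowing to 4 mm at the pointer tip, 7 to 22 mm above the panel, reaching 29 mm out on the pointer side, 17 mm on the other.
- speed_axis (a point): Where the axis of the right, larger selector (speed) meets the panel surface: 105 mm in front of the shaker's origin, 60 mm to its right. Frame and marks as at timer_axis.
- speed (a joint): Turn of the speed selector (rad); scale, off mark, click stops, direction and stiffness as for joint timer: step k = 0.5236 k. Starts at off, step 1 or step 2.
- speed_tip (a point): Tip of the speed pointer at its top edge, 34 mm from the axis, 24 mm above the panel; turns with the knob. Form as the other knob, larger: skirt disc 48 mm across and 7 mm high; bar 14 mm wide, narrowing to 4 mm at the tip, 7 to 24 mm above the panel, reaching 34 mm out on the pointer side, 20 mm on the other.
- bottle: Capped glass culture bottle, 68 mm across, 108 mm high, standing loose on the platform between the clamp bars; origin at the centre of its underside. Leave alone.
- beaker: Glass beaker with swabs, 74 mm across, 90 mm high (swabs to about 165 mm), on the bench to the left of the shaker; origin at the centre of its underside. Leave alone.
- dispenser: White plastic nozzle bottle, 70 mm across, 175 mm high, on the bench to the right of the shaker; origin at the centre of its underside. Leave alone.
- tube_block: Empty wooden test-tube block, 240 x 90 x 45 mm, long side along its x, on the bench to the left rear of the shaker; origin at the centre of its underside. Leave alone.

How it is judged (in metres and radians):
On the way, in this order (a step that is already met when the one before it is completed fails the run):
1. the run-time selector rests at step 2 while the speed selector is still at step 2 or lower (value of joint timer between 0.917 and 1.177 rad and value of joint speed below 1.31 rad), for 0.3 s.
2. the speed selector rests at step 5, the run time still at step 2 (value of joint speed between 2.488 and 2.748 rad and value of joint timer between 0.917 and 1.177 rad), for 0.3 s.
At the end, for the whole second after the job is handed in: the run-time selector rests in its click stop at step 2 and the speed selector in its stop at step 5 (each within 0.13 rad, a quarter click), both still, and the bottle, beaker, dispenser and tube block within 15 mm of where they stood (all of step 2 and velocity of joint timer between -0.2 and 0.2 rad/s and velocity of joint speed between -0.2 and 0.2 rad/s and distance of each of bottle, beaker, dispenser, tube_block from where it was at the start of the episode below 0.015 m); the robot touches nothing.
It fails at once if the speed selector runs past step 5 (over the crest towards step 6) (value of joint speed above 2.88 rad).
It fails at once if a selector or the shaker is forced or pinched (more than 25 N between the fingers and the shaker with its knobs) (contact force between the fingers and shaker above 25 N).
It fails at once if a bystander is shoved, lifted or carried by more than 15 mm (distance of any of bottle, beaker, dispenser, tube_block from where it was at the start of the episode above 0.015 m).
It fails at once if a bystander is tipped by more than 20 degrees (angle between any of bottle, beaker, dispenser's own z axis and vertical above 0.35 rad).
It also fails if it takes over 51 s, if anything falls off the work surface, if the arm or the gripper's body presses on something with over 40 N, if the wrist force passes 120 N, or if a joint passes its speed limit or range.

## Working session

There is one attempt and no reset: what is moved stays moved. The work goes in short steps, Python scripts to look and compute and a tool call to move; the robot and the scene stay as the last step left them, time stands still between calls to the robot, and variables do not carry over. Pictures are saved under pics/ and viewed, at most 10 in all, crops included, and the job is handed in when it is done.

Besides the shell and the picture viewer there is one more tool, called after "Request:" by a JSON object that holds its "fn" and its "kwargs". arm_command: Moves the arm, as the interface text tells. Its arguments: {"type":"object","properties":{"gripper":{"type":"array"},"dp":{"type":"array"},"twist":{"type":"array"}},"required":["gripper","dp","twist"]}

```bash
mkdir -p pics
cat > h.py <<'E'
from plant import *
import numpy as np, cv2
E
python3 - <<'E'
from h import *
for n in ("scene","top","wrist"):
    cv2.imwrite(f"pics/{n}0.png",capture(n)[:,:,::-1]); print(n,get_calibration(n))
print(get_obs())
a=[cv2.imread(f"pics/{n}0.png") for n in ("scene","top","wrist")]
E
```

```text
scene {'mtx': array([[473.85215261,   0.        , 323.86901252],
       [  0.        , 473.85215261, 238.53609741],
       [  0.        ,   0.        ,   1.        ]]), 'dist_coeffs': array([-0.03924301,  0.        ,  0.        ,  0.        ,  0.        ]), 'position': array([ 906.49250134, -341.12027013,  772.35811118]), 'attitude': array([-2.49913876,  0.01278185,  0.63904412])}
top {'mtx': array([[440.03510363,   0.        , 322.87807521],
       [  0.        , 440.03510363, 232.49175964],
       [  0.        ,   0.        ,   1.        ]]), 'dist_coeffs': array([-0.10479922,  0.        ,  0.        ,  0.        ,  0.        ]), 'position': array([478.84746661,  82.57793702, 974.94455036]), 'attitude': array([-2.9985345 ,  0.01112645, -1.57792329])}
wrist {'mtx': array([[380.40334175,   0.        , 318.14870491],
       [  0.        , 380.40334175, 241.92033036],
       [  0.        ,   0.        ,   1.        ]]), 'dist_coeffs': array([0.01343744, 0.        , 0.        , 0.        , 0.        ]), 'mount': array([[-2.03486366e-04, -9.57665999e-01, -2.87881560e-01,
         7.83301
[... 251 characters left out ...]
0000000e+00]])}
{'time': 0.15, 'joint_positions': array([ 9.90004020e-01,  3.42574174e-01,  1.52473958e+00, -2.35068524e-05,
        1.27542175e+00, -1.46049137e-01]), 'dq': array([ 0.0014624 , -0.00307298, -0.00348121,  0.00088333, -0.00080761,
        0.00253711]), 'tau': array([ 1.53145207e-03, -4.31470191e+01, -2.44353926e+01,  7.18522235e-02,
        5.37846854e-02, -6.88824298e-05]), 'tool_pos': array([220.96912243, 475.91705131, 226.21890246]), 'tcp_rot': array([-3.14045869e+00, -1.44078631e-04,  2.70685626e+00]), 'contact_force': array([-0.04464643,  0.59393291,  0.23337476]), 'moment': array([0.01173858, 0.01335257, 0.00544978]), 'finger_force': 0.0, 'grip_width': 92.17860255073448}
```

View pics/top0.png

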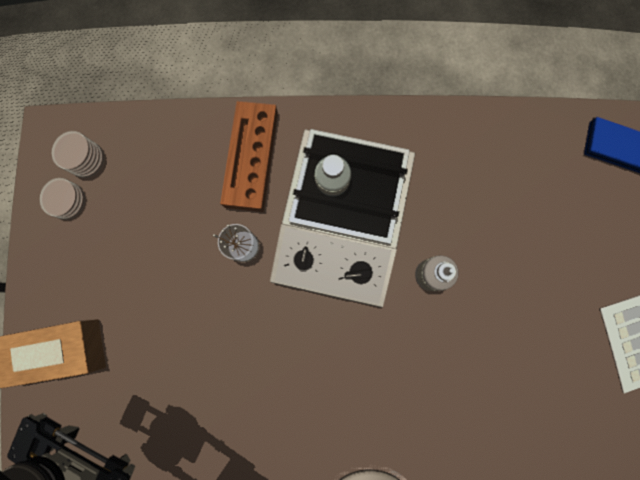

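View pics/scene0.png

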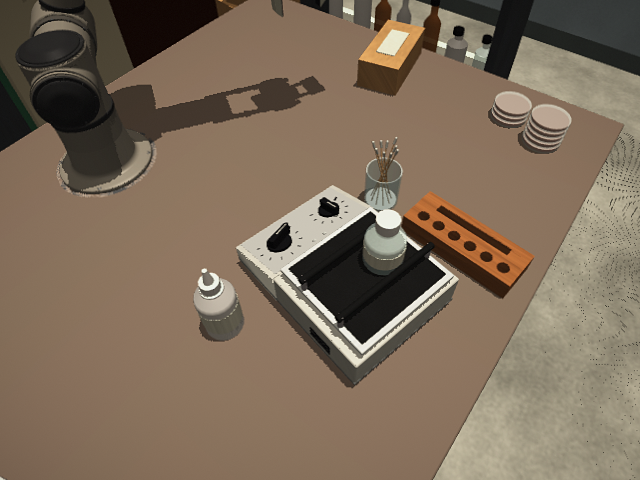

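The top view shows the shaker around (345,215), with the timer knob near (303,260) and the speed knob near (361,272). In the scene view they are at (329,207) and (280,238). Next I'll enlarge the panel.

Run:
```python
from h import *
a=cv2.imread("pics/top0.png")[215:310,262:402]
b=cv2.imread("pics/scene0.png")[180:300,230:370]
cv2.imwrite("pics/c1.png",cv2.resize(a,None,fx=5.7,fy=5.7,interpolation=cv2.INTER_CUBIC))
cv2.imwrite("pics/c2.png",cv2.resize(b,None,fx=5,fy=5,interpolation=cv2.INTER_CUBIC))
```

```text
(no output)
```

View pics/c1.png

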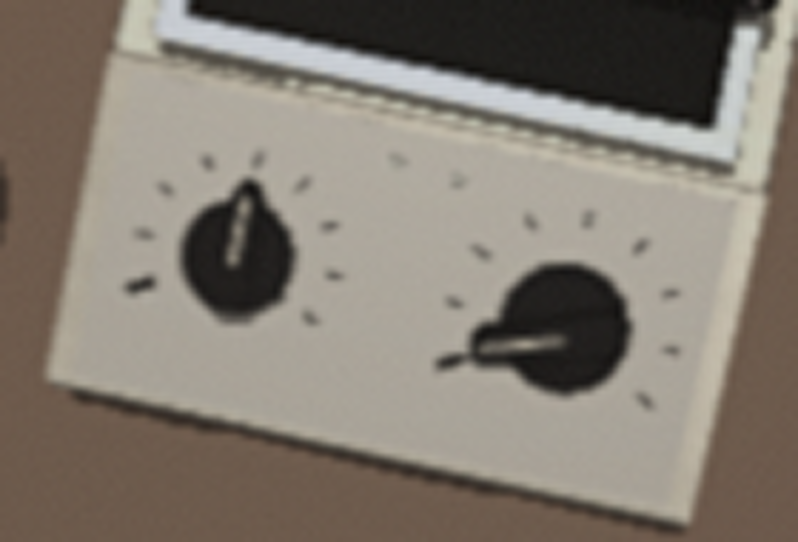

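View pics/c2.png

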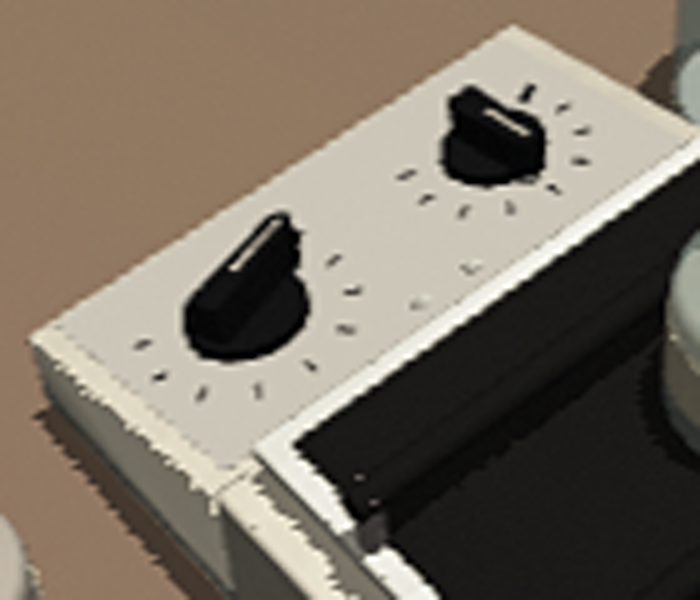

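```bash
cat >> h.py <<'E'
from scipy.spatial.transform import Rotation as R
from scipy.optimize import least_squares
C={n:get_calibration(n) for n in ("scene","top")}
def proj(n,P):
    c=C[n]; M=R.from_euler('xyz',c["attitude"]).as_matrix()
    r=cv2.Rodrigues(M.T)[0]; t=-M.T@c["position"]
    return cv2.projectPoints(np.float64(P).reshape(-1,1,3),r,t,c["mtx"],c["dist_coeffs"])[0][:,0]
def S(p,P): # shaker->world
    return R.from_euler('z',p[2]).apply(np.float64(P).reshape(-1,3))+[p[0],p[1],0]
ze=lambda x:55+(x+165)*32/120
T15=R.from_euler('y',-np.arctan(32/120))
def knob(side,pts): # panel-frame points -> shaker
    return T15.apply(np.float64(pts).reshape(-1,3))+[-105,60*side,ze(-105)]
def tip(side,k):
    r,h=(29,22) if side>0 else (34,24); a=np.radians(120-30*k)
    return knob(side,[r*np.cos(a),r*np.sin(a),h])[0]
E
cat > fit.py <<'E'
from h import *
Q=np.array([[-165,120,55],[-165,-120,55],[-45,120,87],[-45,-120,87]])
top=np.array([[48,380],[688,525],[113,52],[768,190]])/5.7+[262,215]
sc=np.array([[515,28],[30,340],[695,135],[218,490]])/5+[230,180]
def f(p): return np.r_[proj("top",S(p,Q))-top,proj("scene",S(p,Q))-sc].ravel()
r=least_squares(f,[520,50,-.2],x_scale=[10,10,.1])
np.save("p.npy",r.x); print(r.x,np.degrees(r.x[2])); print(f(r.x).reshape(-1,2).round(1))
for s in(1,-1):
  print("axis",S(r.x,knob(s,[0,0,0])).round(1))
  for k in range(8): 
    P=S(r.x,[tip(s,k)]); print(s,k,P.round(0),((proj("top",P)-[262,215])*5.7).round(),((proj("scene",P)-[230,180])*5).round())
E
python3 fit.py
```

```text
[ 6.43173668e+02  5.09814707e+01 -2.16749337e-01] -12.418822197684564
[[-0.7  0.4]
 [-0.1 -0.9]
 [-1.1 -0.1]
 [-0.8 -0.2]
 [-2.3 -0.6]
 [-1.3 -0.6]
 [ 3.6  1. ]
 [-2.   1.3]]
axis [[553.5 132.2  71. ]]
1 0 [[540. 161.  89.]] [[152. 288.]] [[505.  66.]]
1 1 [[554. 162.  92.]] [[149. 247.]] [[536.  75.]]
1 2 [[567. 155.  96.]] [[168. 209.]] [[554.  93.]]
1 3 [[575. 142.  99.]] [[203. 186.]] [[551. 118.]]
1 4 [[575. 127. 100.]] [[245. 184.]] [[529. 141.]]
1 5 [[569. 114.  99.]] [[283. 203.]] [[493. 157.]]
1 6 [[556. 106.  96.]] [[307. 239.]] [[454. 161.]]
1 7 [[542. 105.  92.]] [[310. 281.]] [[422. 151.]]
axis [[527.7  15.   71. ]]
-1 0 [[512.  49.  90.]] [[471. 365.]] [[265. 214.]]
-1 1 [[529.  50.  94.]] [[468. 315.]] [[302. 226.]]
-1 2 [[544.  42.  99.]] [[491. 271.]] [[319. 252.]]
-1 3 [[553.  27. 102.]] [[533. 244.]] [[313. 284.]]
-1 4 [[554.   9. 103.]] [[584. 242.]] [[282. 316.]]
-1 5 [[546.  -6. 102.]] [[629. 264.]] [[237. 336.]]
-1 6 [[531. -16.  99.]] [[656. 306.]] [[189. 340.]]
-1 7 [[514. -17.  94.]] [[658. 355.]] [[152. 325.]]
```

```bash
sed -i 's/,\[695,135\],\[218,490\]\]/,[218,490]]/; s/proj("scene",S(p,Q))-sc/proj("scene",S(p,Q[[0,1,3]]))-sc/' fit.py
python3 fit.py | head -9
cat >> h.py <<'E'
p=np.load("p.npy") if __import__("os").path.exists("p.npy") else None
def where(t=None):
    o=get_obs(); d=R.from_euler('z',-p[2]).apply(o["tool_pos"]-[p[0],p[1],0])
    yaw=np.degrees(o["tcp_rot"][2]-np.pi-p[2]); yaw=(yaw+180)%360-180
    print("t",round(o["time"],2),"shaker-frame tcp",d.round(1),"yaw err",round(yaw,1),"F",o["contact_force"].round(1),"grip",round(o["grip_width"],1))
    if t is not None:
        e=np.array(t)-d; print("dp units (tool x,y,z):",(np.array([-e[0],e[1],-e[2]])/25).round(2))
E
python3 - <<'E'
from h import *
where([-82,30,170])
# speed pointer angle from white line
def f(q,n,L):
    a=q; 
    A=knob(-1,[[r*np.cos(a),r*np.sin(a),24] for r in (5,30)])
    d=np.diff(proj(n,S(p,A)),axis=0)[0]; return np.degrees(np.arctan2(d[1],d[0]))-L
for n,L in (("top",np.array([480-565,348-340])),("scene",np.array([285-235,218-268]))):
    l=np.degrees(np.arctan2(L[1],L[0]))
    print(n,[(k,round((f(np.radians(120-30*k),n,l)+180)%360-180,1)) for k in(0,.25,.5,.75,1,2)])
E
```

```text
[ 6.44233058e+02  5.07005107e+01 -2.22292697e-01] -12.736433382216486
[[-1.  -0.5]
 [-0.4 -1.2]
 [-1.  -0.9]
 [-0.9 -0.4]
 [-1.4 -0.4]
 [-0.8 -0.7]
 [-1.7  1.4]]
axis [[555.  132.4  71. ]]
t 0.15 shaker-frame tcp [-506.6  321.4  226.2] yaw err -12.2 F [-0.   0.6  0.2] grip 92.2
dp units (tool x,y,z): [-16.98 -11.66   2.25]
top [(0, np.float64(-11.8)), (0.25, np.float64(-4.5)), (0.5, np.float64(2.9)), (0.75, np.float64(10.2)), (1, np.float64(17.6)), (2, np.float64(47.2))]
scene [(0, np.float64(-13.4)), (0.25, np.float64(-6.1)), (0.5, np.float64(0.4)), (0.75, np.float64(6.3)), (1, np.float64(11.6)), (2, np.float64(30.9))]
```

Request:
{"fn": "arm_command", "kwargs": {"gripper": [0,0,0,0,0], "dp": [[0,0,0],[-0.5,-0.3,0],[-1,-0.7,0],[-1,-0.7,0],[-1,-0.7,0]], "twist": [-0.85,-0.8,-0.8,0,0]}}

```text
time: 0.78
tool_pos: [290.6, 394.9, 226.5]
tcp_rot: [-3.141, -0.0, 2.921]
contact_force: [0.6, 0.8, 0.9]
grip_width: 46.3
finger_force: 0.0
```

Request:
{"fn": "arm_command", "kwargs": {"gripper": [0,0,0,0,0], "dp": [[-1,-0.7,0],[-1,-0.7,0],[-1,-0.7,0],[-1,-0.7,0],[-1,-0.7,0]], "twist": [0,0,0,0,0]}}

```text
time: 1.4
tool_pos: [393.5, 282.1, 226.5]
tcp_rot: [-3.141, -0.0, 2.921]
contact_force: [-0.5, -0.1, 0.2]
grip_width: 1.3
finger_force: 0.0
```

Request:
{"fn": "arm_command", "kwargs": {"gripper": [0,0,0,0,0], "dp": [[-1,-0.7,0],[-1,-0.7,0],[-1,-0.7,0],[-1,-0.7,0],[-1,-0.7,0]], "twist": [0,0,0,0,0]}}

```text
time: 2.02
tool_pos: [496.3, 169.3, 226.5]
tcp_rot: [-3.142, -0.001, 2.92]
contact_force: [0.2, 0.2, 0.1]
grip_width: 0.3
finger_force: 0.0
```

Run:
```python
from h import *
where([-82,30,170])
o=get_obs(); np.save("o1.npy",np.r_[o["tool_pos"],o["tcp_rot"]])
cv2.imwrite("pics/w1.png",capture("wrist")[:,:,::-1])
```

```text
t 2.02 shaker-frame tcp [-170.5   83.1  226.5] yaw err 0.1 F [0.2 0.2 0.1] grip 0.3
dp units (tool x,y,z): [-3.54 -2.12  2.26]
```

View pics/w1.png

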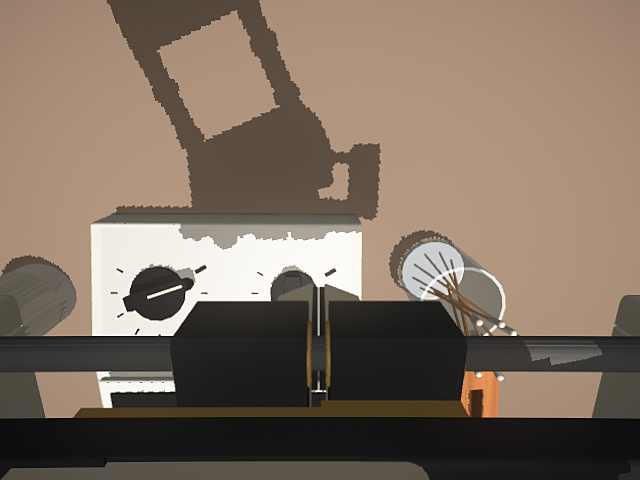

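The wrist view shows the closed fingertips at about (320,290). The speed knob is at (160,293), with its line running from (147,297) to (187,286) and its off mark at (200,269). I'll compute the speed angle from these.

```bash
cat >> h.py <<'E'
W=get_calibration("wrist")
def projw(o,P): # o: [pos,rpy], world points
    X=np.eye(4); X[:3,:3]=R.from_euler('xyz',o[3:]).as_matrix(); X[:3,3]=o[:3]; X=np.linalg.inv(X@W["mount"])
    return cv2.projectPoints(np.float64(P).reshape(-1,1,3),cv2.Rodrigues(X[:3,:3])[0],X[:3,3],W["mtx"],W["dist_coeffs"])[0][:,0]
E
python3 - <<'E'
from h import *
o=np.load("o1.npy")
print("tcp px",projw(o,o[:3]), "panel corners",projw(o,S(p,[[-165,120,55],[-165,-120,55],[-45,-120,87]])).round())
for k in (0,.25,.5,.75,1):
    a=np.radians(120-30*k)
    print(k,"line",projw(o,S(p,knob(-1,[[r*np.cos(a),r*np.sin(a),24] for r in (0,30,34)]))).round(),"marks r40",projw(o,S(p,knob(-1,[40*np.cos(a),40*np.sin(a),0]))).round())
im=cv2.imread("pics/w1.png"); cv2.imwrite("pics/w1c.png",cv2.resize(im[210:350,90:370],None,fx=2.8,fy=2.8,interpolation=cv2.INTER_CUBIC))
E
```

```text
tcp px [[318.63926695 305.56626917]] panel corners [[360. 225.]
 [ 91. 225.]
 [ 93. 363.]]
0 line [[147. 299.]
 [178. 281.]
 [182. 279.]] marks r40 [[198. 272.]]
0.25 line [[147. 299.]
 [180. 286.]
 [185. 284.]] marks r40 [[200. 277.]]
0.5 line [[147. 299.]
 [182. 290.]
 [186. 289.]] marks r40 [[202. 283.]]
0.75 line [[147. 299.]
 [183. 295.]
 [188. 294.]] marks r40 [[203. 289.]]
1 line [[147. 299.]
 [183. 299.]
 [188. 299.]] marks r40 [[204. 294.]]
```

View pics/w1c.png

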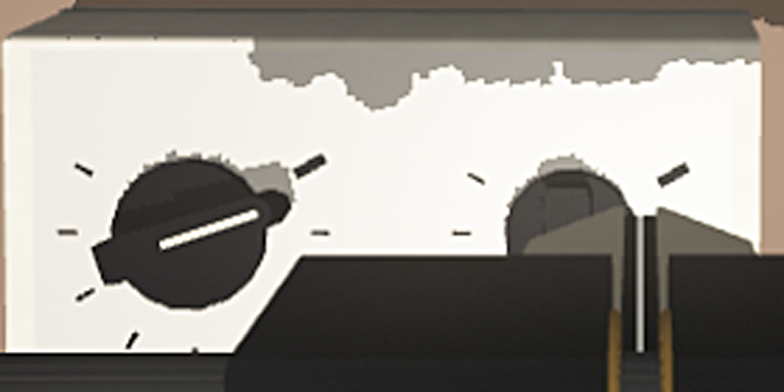

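The fitted panel corners match the picture within 2 px, so the pose is good. The timer is at 4 and the speed pointer sits just past off. Moving to the right side of the timer pointer.

Request:
{"fn": "arm_command", "kwargs": {"gripper": [0,0,0,0,0], "dp": [[-0.9,-0.5,0.4],[-0.9,-0.5,0.4],[-0.9,-0.5,0.4],[-0.84,-0.62,0.5],[0,0,0.5]], "twist": [0,0,0,0,0]}}

```text
time: 2.7
tool_pos: [571.6, 97.2, 170.4]
tcp_rot: [-3.141, -0.0, 2.918]
contact_force: [-0.4, -0.0, -0.3]
grip_width: -0.1
finger_force: 0.0
```

Request:
{"fn": "arm_command", "kwargs": {"gripper": [0,0,0,0,0], "dp": [[0,0,0.7],[0,0,0.7],[0,0,0.7],[0,0,0.5],[0,0,0]], "twist": [0,0,0,0,0]}}

```text
time: 3.32
tool_pos: [569.7, 99.3, 105.7]
tcp_rot: [-3.141, -0.002, 2.921]
contact_force: [0.2, -0.3, -0.8]
grip_width: 0.3
finger_force: 0.0
```

Run:
```python
from h import *
where([-82,30,87])
```

```text
t 3.33 shaker-frame tcp [-83.4  30.9 105.7] yaw err 0.1 F [ 0.2 -0.3 -0.8] grip 0.3
dp units (tool x,y,z): [-0.05 -0.04  0.75]
```

Request:
{"fn": "arm_command", "kwargs": {"gripper": [0,0,0,0,0], "dp": [[0,0,0.4],[0,0,0.35],[0,0,0],[0,0.15,0],[0,0.15,0]], "twist": [0,0,0,0,0]}}

```text
time: 3.95
tool_pos: [572.5, 106.7, 88.4]
tcp_rot: [3.141, 0.001, 2.921]
contact_force: [-0.7, 0.4, -0.1]
grip_width: 0.2
finger_force: 0.0
```

Request:
{"fn": "arm_command", "kwargs": {"gripper": [0,0,0,0,0], "dp": [[0,0.12,0],[0,0.12,0],[0,0.12,0],[0,0,0],[0,0,0]], "twist": [0,0,0,0,0]}}

```text
time: 4.58
tool_pos: [573.9, 115.4, 87.8]
tcp_rot: [3.141, -0.001, 2.921]
contact_force: [0.2, 0.8, 0.1]
grip_width: 0.3
finger_force: 0.0
```

Run:
```python
from h import *
where()
a=capture("top")[215:310,262:402,::-1]; b=capture("scene")[180:300,230:370,::-1]
cv2.imwrite("pics/m1.png",cv2.resize(np.vstack([a,b]),None,fx=2.79,fy=2.79,interpolation=cv2.INTER_CUBIC))
```

```text
t 4.58 shaker-frame tcp [-82.9  47.6  87.8] yaw err 0.1 F [0.2 0.8 0.1] grip 0.3
```

View pics/m1.png

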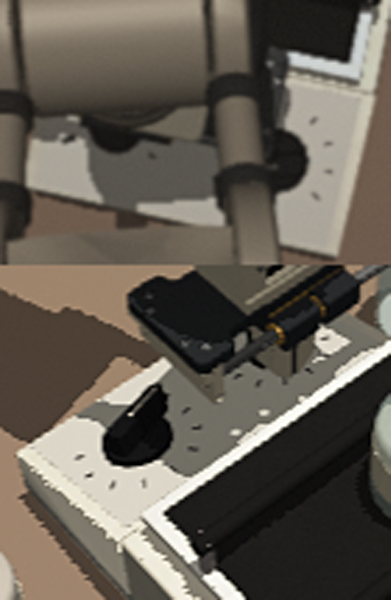

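The arm hides the timer in the top view. In the scene view the finger block is at the timer, ending at (213,398) to (287,380). I'll push on slowly through the second crest.

Request:
{"fn": "arm_command", "kwargs": {"gripper": [0,0,0,0,0], "dp": [[0,0.12,0],[0,0.12,0],[0,0.12,0],[0,0.04,0],[0,0,0]], "twist": [0,0,0,0,0]}}

```text
time: 5.3
tool_pos: [576.4, 125.1, 88.0]
tcp_rot: [3.141, 0.0, 2.921]
contact_force: [-0.4, -1.0, 0.5]
grip_width: 0.5
finger_force: 0.6
```

Request:
{"fn": "arm_command", "kwargs": {"gripper": [0,0,0,0,0], "dp": [[0,-0.5,0],[0,-1,-0.3],[0,-1,-1],[0,-1,-1],[0,0,-1]], "twist": [0,0,0,0,0]}}

```text
time: 5.92
tool_pos: [556.6, 37.4, 171.2]
tcp_rot: [-3.142, -0.0, 2.918]
contact_force: [-0.2, 0.6, -0.6]
grip_width: 0.4
finger_force: 0.0
```

Run:
```python
from h import *
where()
a=capture("top")[215:310,262:402,::-1]; b=capture("scene")[180:300,230:370,::-1];o=get_obs(); np.save("o2.npy",np.r_[o["tool_pos"],o["tcp_rot"]])
cv2.imwrite("pics/w2.png",capture("wrist")[:,:,::-1])
cv2.imwrite("pics/m2.png",cv2.resize(np.vstack([a,b]),None,fx=2.79,fy=2.79,interpolation=cv2.INTER_CUBIC))
```

```text
t 5.92 shaker-frame tcp [-82.5 -32.3 171.2] yaw err -0.1 F [-0.2  0.6 -0.6] grip 0.4
```

View pics/m2.png

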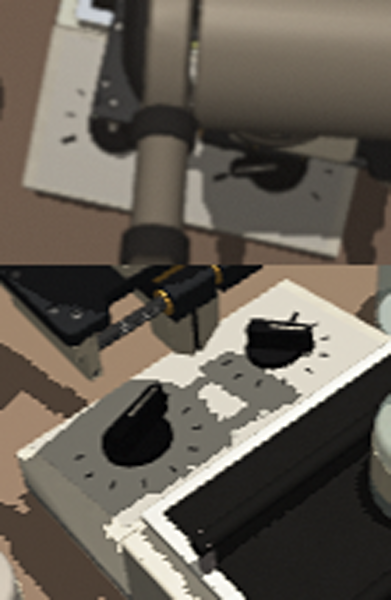

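The scene view shows the timer line from (280,320) to (312,325), so it's near step 2 or 3. I'll measure the angle with code.

```bash
cat >> h.py <<'E'
def meas(side,n,im,o=None):
    g=cv2.cvtColor(im,cv2.COLOR_BGR2GRAY).astype(np.float32)
    h=22 if side>0 else 24
    pj=(lambda P:projw(o,P)) if n=="wrist" else (lambda P:proj(n,P))
    best=[]
    r=np.linspace(6,25,20)
    for k in np.arange(-.5,8.5,.05):
        a=np.radians(120-30*k); u=np.array([np.cos(a),np.sin(a),0]); v=np.array([-u[1],u[0],0])
        for dx in (-3,0,3):
          for dy in (-3,0,3):   # calibration slack (mm)
            s=[]
            for w in (-4,0,4):
                q=pj(S(p,knob(side,r[:,None]*u+w*v+[dx,dy,h]))).astype(np.float32)
                s.append(cv2.remap(g,q[None,:,0],q[None,:,1],cv2.INTER_LINEAR)[0])
            best.append((round(float(np.minimum(s[1]-s[0],s[1]-s[2]).mean()),1),round(float(k),2),dx,dy))
    return sorted(best)[::-1][:3]
E
python3 - <<'E'
from h import *
I=lambda f:cv2.imread("pics/"+f)
for s in (1,-1):
    for n in("top","scene"): print("init",s,n,meas(s,n,I(n+"0.png")))
print("w1 speed",meas(-1,"wrist",I("w1.png"),np.load("o1.npy")))
sc=capture("scene")[:,:,::-1].copy(); cv2.imwrite("pics/s2.png",sc)
for s in (1,-1): print("now",s,meas(s,"scene",sc))
print("w2 timer",meas(1,"wrist",I("w2.png"),np.load("o2.npy")),"tcp px scene",proj("scene",get_obs()["tool_pos"]))
E
```

```text
init 1 top [(61.7, 4.05, -3, 0), (58.2, 4.0, -3, 0), (56.1, 4.1, -3, 0)]
init 1 scene [(120.8, 4.05, -3, 3), (117.0, 4.0, -3, 3), (109.5, 4.1, -3, 3)]
init -1 top [(77.1, 0.55, -3, 0), (70.8, 0.45, -3, 3), (70.1, 0.3, 0, -3)]
init -1 scene [(90.5, 0.55, -3, -3), (88.4, 0.5, -3, -3), (88.2, 0.45, -3, 0)]
w1 speed [(198.0, 0.3, 0, -3), (197.6, 0.4, -3, 3), (193.8, 0.45, -3, 3)]
now 1 [(105.0, 2.75, -3, 0), (100.9, 3.05, -3, 3), (99.3, 2.8, -3, 0)]
now -1 [(52.8, 0.55, -3, -3), (51.8, 0.5, -3, -3), (51.4, 0.45, -3, 0)]
w2 timer [(196.3, 2.9, -3, 0), (187.7, 2.85, -3, 0), (182.3, 3.2, -3, 3)] tcp px scene [[296.31400937 208.46024054]]
```

The timer is now at about step 3, so only one click was made and the fingertip pair is narrower than I assumed. I'll do a second push, deeper and slightly lower on the panel.

Request:
{"fn": "arm_command", "kwargs": {"gripper": [0,0,0,0,0], "dp": [[0.14,0.9,0],[0,0.9,0.3],[0,0.9,0.7],[0,0.27,0.9],[0,0,0.9]], "twist": [0,0,0,0,0]}}

```text
time: 6.75
tool_pos: [569.0, 113.7, 98.1]
tcp_rot: [-3.141, -0.002, 2.922]
contact_force: [-0.7, 0.8, 0.6]
grip_width: 0.5
finger_force: 0.0
```

Request:
{"fn": "arm_command", "kwargs": {"gripper": [0,0,0,0,0], "dp": [[0,0,0.57],[0,0,0],[0,0.15,0],[0,0.15,0],[0,0.15,0]], "twist": [0,0,0,0,0]}}

```text
time: 7.38
tool_pos: [572.7, 123.4, 87.0]
tcp_rot: [-3.141, 0.001, 2.921]
contact_force: [-1.3, -2.7, 2.1]
grip_width: 0.7
finger_force: 1.5
```

Request:
{"fn": "arm_command", "kwargs": {"gripper": [0,0,0,0,0], "dp": [[0,0.12,0],[0,0.12,0],[0,0.12,0],[0,0.1,0],[0,0,0]], "twist": [0,0,0,0,0]}}

```text
time: 8.0
tool_pos: [575.4, 135.0, 86.3]
tcp_rot: [3.141, 0.001, 2.921]
contact_force: [1.9, -0.2, 0.2]
grip_width: 0.6
finger_force: 0.9
```

Run:
```python
from h import *
where()
sc=capture("scene")[:,:,::-1].copy(); print(meas(1,"scene",sc))
w=capture("wrist")[:,:,::-1].copy();o=get_obs(); print(meas(1,"wrist",w,np.r_[o["tool_pos"],o["tcp_rot"]]))
a=cv2.resize(sc[180:260,280:370],None,fx=7,fy=7,interpolation=cv2.INTER_CUBIC); cv2.imwrite("pics/m3.png",a)
```

```text
t 8.0 shaker-frame tcp [-85.7  67.   86.3] yaw err 0.1 F [ 1.9 -0.2  0.2] grip 0.6
[(11.9, 7.15, 3, -3), (11.1, 7.1, 3, -3), (10.8, 6.85, 0, -3)]
[(138.0, 1.9, -3, -3), (137.6, 2.0, -3, 0), (137.5, 2.05, -3, 0)]
```

Request:
{"fn": "arm_command", "kwargs": {"gripper": [0,0,0,0,0], "dp": [[0,-0.4,0],[0,-1,-0.5],[0,-1,-1],[0,-1,-1],[0,0,-1]], "twist": [0,0,0,0,0]}}

```text
time: 8.72
tool_pos: [555.4, 50.0, 174.3]
tcp_rot: [-3.141, -0.001, 2.918]
contact_force: [1.0, 0.2, -0.1]
grip_width: 0.3
finger_force: 0.0
```

Run:
```python
from h import *
where()
o=get_obs();sc=capture("scene")[:,:,::-1].copy(); 
w=capture("wrist")[:,:,::-1].copy();o=np.r_[o["tool_pos"],o["tcp_rot"]]
for s in (1,-1): print(meas(s,"scene",sc),meas(s,"wrist",w,o))
a=cv2.resize(sc[180:270,250:370],None,fx=6,fy=6,interpolation=cv2.INTER_CUBIC); cv2.imwrite("pics/m3.png",a)
```

```text
t 8.72 shaker-frame tcp [-86.5 -20.2 174.3] yaw err -0.1 F [ 1.   0.2 -0.1] grip 0.3
[(78.5, 1.85, -3, 0), (78.3, 1.8, -3, 0), (75.2, 2.0, -3, 3)] [(160.5, 1.85, -3, 0), (156.0, 1.9, -3, 0), (144.6, 1.8, -3, 0)]
[(52.5, 0.55, -3, -3), (51.5, 0.5, -3, -3), (51.1, 0.45, -3, 0)] [(118.8, 0.25, -3, -3), (113.5, 0.3, -3, -3), (101.8, 0.2, -3, -3)]
```

View pics/m3.png

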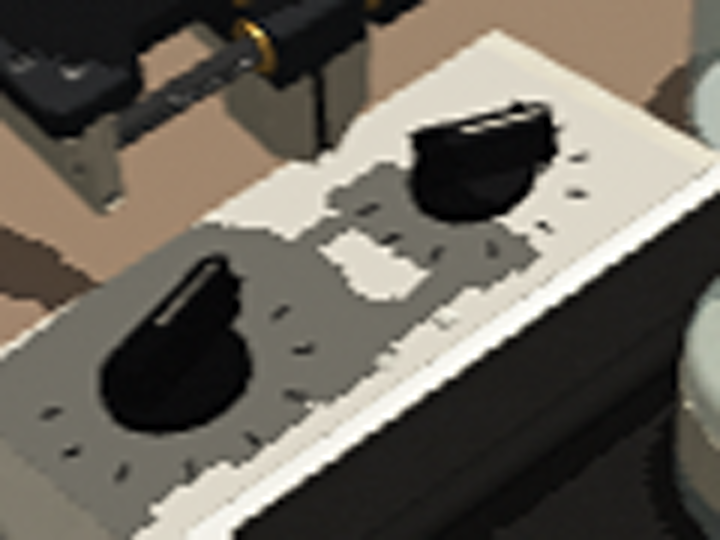

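The timer rests at about step 2, with its line running left and uphill from (465,130) to (545,110). Speed hasn't moved, with its line from (157,323) to (215,265). Next I'll push the speed pointer uphill from below.

Request:
{"fn": "arm_command", "kwargs": {"gripper": [0,0,0,0,0], "dp": [[0.9,-0.32,0],[0.9,0,0.4],[0.62,0,0.8],[0,0,0.9],[0,0,0.9]], "twist": [0,0,0,0,0]}}

```text
time: 9.45
tool_pos: [494.5, 57.7, 97.2]
tcp_rot: [3.142, -0.002, 2.921]
contact_force: [0.7, -0.2, -0.1]
grip_width: 0.7
finger_force: 0.0
```

Request:
{"fn": "arm_command", "kwargs": {"gripper": [0,0,0,0,0], "dp": [[0,0,0.6],[0,0,0.4],[0,0,0],[0,0,0],[0,0,0]], "twist": [0,0,0,0,0]}}

```text
time: 10.07
tool_pos: [496.0, 57.5, 74.3]
tcp_rot: [3.141, 0.001, 2.921]
contact_force: [-1.0, 0.3, -0.2]
grip_width: 0.5
finger_force: 0.0
```

Run:
```python
from h import *
where([-103.7,-28,85])
o=get_obs();w=capture("wrist")[:,:,::-1].copy();o=np.r_[o["tool_pos"],o["tcp_rot"]]
print(meas(-1,"wrist",w,o),meas(-1,"scene",capture("scene")[:,:,::-1].copy()))
```

```text
t 10.07 shaker-frame tcp [-146.   -26.1   74.3] yaw err 0.1 F [-1.   0.3 -0.2] grip 0.5
dp units (tool x,y,z): [-1.69 -0.08 -0.43]
[(36.5, 1.3, 3, 3), (36.4, 1.3, 3, -3), (36.3, 1.3, 3, 0)] [(62.2, 0.55, -3, -3), (60.7, 0.2, 0, -3), (60.1, 0.25, 0, -3)]
```

Request:
{"fn": "arm_command", "kwargs": {"gripper": [0,0,0,0,0], "dp": [[-0.2,-0.08,-0.05],[-0.2,0,-0.05],[-0.2,0,-0.05],[-0.15,0,-0.04],[-0.15,0,-0.04]], "twist": [0,0,0,0,0]}}

```text
time: 10.8
tool_pos: [515.5, 51.4, 78.8]
tcp_rot: [3.141, -0.004, 2.92]
contact_force: [-3.2, 5.2, 0.8]
grip_width: 0.2
finger_force: 2.3
```

Request:
{"fn": "arm_command", "kwargs": {"gripper": [0,0,0,0,0], "dp": [[-0.15,0,-0.04],[-0.15,0,-0.04],[-0.15,0,-0.04],[-0.15,0,-0.04],[-0.15,0,-0.04]], "twist": [0,0,0,0,0]}}

```text
time: 11.42
tool_pos: [534.9, 46.8, 84.3]
tcp_rot: [3.141, -0.002, 2.92]
contact_force: [-2.0, 2.2, 0.2]
grip_width: 0.4
finger_force: 0.9
```

Run:
```python
from h import *
where([-103.7,-28,85])
o=get_obs();w=capture("wrist")[:,:,::-1].copy();o=np.r_[o["tool_pos"],o["tcp_rot"]]
sc=capture("scene")[:,:,::-1].copy()
for s in(1,-1):print(meas(s,"wrist",w,o),meas(s,"scene",sc))
```

```text
t 11.43 shaker-frame tcp [-105.8  -28.    84.3] yaw err 0.1 F [-2.   2.2  0.2] grip 0.4
dp units (tool x,y,z): [-0.08 -0.   -0.03]
[(208.6, 2.0, -3, 0), (207.9, 2.05, -3, 0), (207.7, 1.85, -3, -3)] [(79.5, 1.85, -3, 0), (79.3, 1.8, -3, 0), (76.4, 2.0, -3, 3)]
[(34.1, 0.7, 0, 0), (33.9, 0.65, 0, 3), (32.9, 0.65, 0, 0)] [(72.8, 3.3, -3, 3), (71.9, 3.2, 0, 3), (70.7, 3.35, -3, 3)]
```

Request:
{"fn": "arm_command", "kwargs": {"gripper": [0,0,0,0,0], "dp": [[0.4,0.3,0],[0,0.3,-0.8],[0,0,-1],[0,0,-1],[0,0,0]], "twist": [0,0,0,0,0]}}

```text
time: 12.15
tool_pos: [529.9, 63.6, 156.3]
tcp_rot: [3.141, 0.005, 2.921]
contact_force: [-0.3, -0.4, 0.7]
grip_width: 0.6
finger_force: 0.0
```

Run:
```python
from h import *
where([-78,-20,100])
o=get_obs();w=capture("wrist")[:,:,::-1].copy();o=np.r_[o["tool_pos"],o["tcp_rot"]]
sc=capture("scene")[:,:,::-1].copy()
for s in(1,-1):print(meas(s,"wrist",w,o),meas(s,"scene",sc))
# dispenser: nozzle top (449,268) top view / (207,272) scene ; z~175
def f(q): return np.r_[proj("top",q)[0]-[449,270],proj("scene",q)[0]-[206,271]]
q=least_squares(f,[550,-100,170]).x; print("nozzle world",q.round(),"shaker",R.from_euler('z',-p[2]).apply(q-[p[0],p[1],0]).round())
```

```text
t 12.15 shaker-frame tcp [-114.4  -12.6  156.3] yaw err 0.1 F [-0.3 -0.4  0.7] grip 0.6
dp units (tool x,y,z): [-1.45 -0.3   2.25]
[(182.9, 2.05, -3, 0), (182.5, 2.0, -3, 0), (173.3, 2.1, -3, 0)] [(74.5, 2.0, -3, 3), (74.1, 1.85, -3, 0), (73.6, 1.8, -3, 0)]
[(134.7, 3.0, -3, 0), (134.1, 3.05, -3, 0), (123.0, 2.85, 0, 0)] [(69.6, 3.05, -3, 3), (68.9, 3.1, -3, 3), (63.9, 2.9, 0, 3)]
nozzle world [ 524. -140.  171.] shaker [ -76. -212.  171.]
```

Timer reads 2 and speed 3. Now I'll push the speed pointer right from its left side.

Request:
{"fn": "arm_command", "kwargs": {"gripper": [0,0,0,0,0], "dp": [[-0.8,-0.2,0],[-0.65,0,0.5],[0,0,0.9],[0,0,0.8],[0,0,0.45]], "twist": [0,0,0,0,0]}}

```text
time: 12.88
tool_pos: [561.9, 50.5, 85.9]
tcp_rot: [-3.141, -0.004, 2.921]
contact_force: [-0.4, -0.0, -0.4]
grip_width: 0.2
finger_force: 0.0
```

Request:
{"fn": "arm_command", "kwargs": {"gripper": [0,0,0,0,0], "dp": [[0,0,0],[0,-0.1,0],[0,-0.1,0],[0,-0.1,0],[0,-0.1,0]], "twist": [0,0,0,0,0]}}

```text
time: 13.5
tool_pos: [562.4, 41.0, 89.2]
tcp_rot: [3.14, 0.004, 2.921]
contact_force: [4.2, 2.7, 2.8]
grip_width: 0.1
finger_force: 2.6
```

```bash
cat > chk.py <<'E'
from h import *
import sys
where([float(v) for v in sys.argv[1:4]])
o=get_obs();w=capture("wrist")[:,:,::-1].copy();o=np.r_[o["tool_pos"],o["tcp_rot"]]
sc=capture("scene")[:,:,::-1].copy(); cv2.imwrite("pics/last.png",sc)
for s in(1,-1):print(meas(s,"wrist",w,o)[:2],meas(s,"scene",sc)[:2])
E
python3 chk.py -78 -55 89
```

```text
t 13.5 shaker-frame tcp [-77.6 -27.5  89.2] yaw err 0.1 F [4.2 2.7 2.8] grip 0.1
dp units (tool x,y,z): [ 0.01 -1.1   0.01]
[(207.3, 2.05, -3, 0), (207.2, 1.95, -3, 0)] [(31.9, 0.8, -3, 3), (31.7, 0.55, 0, -3)]
[(136.0, 3.2, -3, 0), (135.6, 3.15, -3, 0)] [(24.6, 1.05, -3, 3), (22.4, 1.1, -3, 3)]
```

Request:
{"fn": "arm_command", "kwargs": {"gripper": [0,0,0,0,0], "dp": [[0,-0.1,0],[0,-0.1,0],[0,-0.1,0],[0,-0.1,0],[0,0,0]], "twist": [0,0,0,0,0]}}

```text
time: 14.22
tool_pos: [558.2, 30.9, 87.9]
tcp_rot: [-3.141, -0.001, 2.92]
contact_force: [0.1, 1.4, 1.1]
grip_width: 0.2
finger_force: 0.5
```

```bash
python3 chk.py -78 -55 89
```

```text
t 14.22 shaker-frame tcp [-79.5 -38.3  87.9] yaw err 0.1 F [0.1 1.4 1.1] grip 0.2
dp units (tool x,y,z): [-0.06 -0.67 -0.05]
[(209.8, 1.95, -3, 0), (209.3, 2.15, -3, 3)] [(36.6, 1.55, -3, -3), (35.5, 1.75, -3, 0)]
[(136.2, 4.05, -3, 0), (136.1, 4.1, -3, 0)] [(23.6, 4.25, 3, 3), (22.9, 4.2, 0, 3)]
```

Request:
{"fn": "arm_command", "kwargs": {"gripper": [0,0,0,0,0], "dp": [[0,-0.1,0],[0,-0.08,0],[0,-0.06,0],[0,0,0],[0,0,0]], "twist": [0,0,0,0,0]}}

```text
time: 14.95
tool_pos: [557.5, 25.0, 88.2]
tcp_rot: [-3.142, 0.0, 2.92]
contact_force: [0.3, 0.9, -0.3]
grip_width: 0.4
finger_force: 0.0
```

```bash
python3 chk.py -78 -50 89
```

```text
t 14.95 shaker-frame tcp [-78.9 -44.2  88.2] yaw err 0.1 F [ 0.3  0.9 -0.3] grip 0.4
dp units (tool x,y,z): [-0.04 -0.23 -0.03]
[(212.1, 1.95, -3, 0), (211.6, 2.05, -3, 0)] [(44.7, 1.45, -3, -3), (43.9, 1.4, -3, -3)]
[(135.0, 5.0, 0, 0), (134.2, 5.05, 0, 0)] [(23.5, 4.7, -3, 0), (23.1, 4.75, -3, 0)]
```

Request:
{"fn": "arm_command", "kwargs": {"gripper": [0,0,0,0,0], "dp": [[0,0.5,0],[0,0.5,-0.8],[0,0,-1],[0,0,-1],[0.5,0,-1]], "twist": [0,0,0,0,0]}}

```text
time: 15.68
tool_pos: [551.2, 53.0, 184.0]
tcp_rot: [3.141, 0.001, 2.921]
contact_force: [0.3, -0.2, 0.2]
grip_width: 0.2
finger_force: 0.0
```

Request:
{"fn": "arm_command", "kwargs": {"gripper": [0,0,0,0,0], "dp": [[1,0,-0.5],[1,0,0],[1,0,0],[1,0,0],[0,0,0]], "twist": [0,0,0,0,0]}}

```text
time: 16.3
tool_pos: [452.2, 75.1, 196.0]
tcp_rot: [3.141, -0.0, 2.922]
contact_force: [0.9, -0.1, 0.3]
grip_width: 0.5
finger_force: 0.0
```

```bash
python3 chk.py -78 -50 89
python3 - <<'E'
from h import *
a=capture("top")[:,:,::-1].copy(); [print(s,meas(s,"top",a)[:2]) for s in (1,-1)]
sc=cv2.imread("pics/last.png"); cv2.imwrite("pics/m4.png",np.hstack([cv2.resize(sc[180:290,240:370],None,fx=3,fy=3),cv2.resize(a[210:320,262:392],None,fx=3,fy=3)]))
E
```

```text
t 16.3 shaker-frame tcp [-192.7  -18.5  196. ] yaw err 0.1 F [ 0.9 -0.1  0.3] grip 0.5
dp units (tool x,y,z): [-4.59 -1.26  4.28]
[(1.6, 6.9, -3, -3), (1.6, 6.85, -3, 3)] [(75.8, 1.85, -3, 0), (75.8, 1.8, -3, 0)]
[(2.0, 6.9, -3, 0), (1.9, 6.9, -3, 3)] [(143.2, 5.0, 0, 0), (141.3, 5.1, -3, 3)]
1 [(67.1, 2.05, -3, -3), (62.3, 2.0, -3, -3)]
-1 [(66.8, 4.95, -3, 0), (66.5, 5.0, -3, 0)]
```

View pics/m4.png

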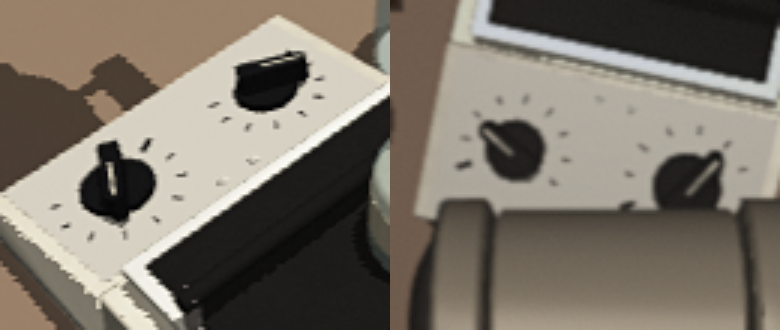

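The picture shows the timer pointer at (485,130), on tick 2. The speed pointer at (715,158) is on tick 5, and the arm is clear of everything.

```bash
python3 -c "
from plant import *
print(close_job())"
```

```text
the job is handed in; nothing more can be done
None
```

The job is handed in at about 16 s of the 51 s allowed: the last pictures show the run-time selector at step 2 and, set after it, the speed selector at step 5, with no more than about 7 N felt at the tool and nothing else approached (no verdict was returned).

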